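# Turn the tea-ball dish to face the mug

### The arm

A 6-joint arm with a two-finger parallel gripper is mounted at the origin on a cart in front of the work surface, level with it; the furniture and walls round the work are solid. World frame = base frame: x ahead of the robot, y to its left, z up, the work surface at z = 0. Lengths are in m, angles in rad, forces in N, time in s.
With the tool pointing down it reaches from about 0.4 to 0.825 m from the base axis. Payload 7 kg.
Tool frame: the origin (TCP) lies on the front face of the gripper's body, between the roots of the fingers; the fingertips stand 66 mm ahead of it and the grasp point (between the pads) lies 47 mm ahead of it; z points along the fingers, y is the line along which they close (so a half turn about z gives the same grasp; the last joint's range is limited). The gripper opens to 88 mm and grips with 3 to 60 N. Pads are 19 mm wide; open, the fingers measure 130 mm over their backs; the gripper's body (78 mm by 193 mm) begins 47 mm behind the grasp point.
Start: joints at [-0.978, 0.359, 0.012, 0, -1.224, -0.288], TCP at [0.203, -0.644, 0.292] pointing down, gripper open.
Joint ranges: [-3.07, 3.07], [-1.43, 2.12], [-1.02, 1.25], [-3.03, 1.67], [-3.05, -0], [-3.03, 3.03]. Speed limits (rad/s): [2.39, 2.39, 3.01, 3.14, 3.14, 3.14].

### API

Orientations are given as [roll, pitch, yaw] about the fixed x, y, z axes, in that order (R = Rz(yaw) Ry(pitch) Rx(roll)).
In Python, from station import arm gives the robot as it stands. The module is installed in compiled form; this text tells all that it offers.
- The arm moves only by the tool move_arm, never from a script. Its argument "increments" is a list of rows, each an object of numbers: "jaw": the gripper command: -1 is shut, 1 is fully open, values between are in proportion; "dx", "dy", "dz": the shift along the tool's x, y, z in m; "twist": the turn about the tool's z in rad. A call has 1 to 12 rows; each row shifts and turns the commanded pose from where the row before left it, along the tool's axes as they then stand; what a row does not reach is not made up. A row lasts 1/12 s, in which the tool goes at most 41.7 mm and 7.16 degrees, less where a joint would pass 70% of its speed; a pose out of reach is approached as far as the arm can. A call is refused whole if a number of a shift passes 0.0417 or a number of a turn 0.125, either way. A call with a gripper value outside its range is refused whole. The fingers move at their own pace and stop on an object; "force" is the grip in N (left out, the last holds). Time passes only in rows, so rows that do not move let the fingers close. It gives the time, the measured TCP pose, the force, the opening and the grip force at its end, in the units of the state.
- arm.get_state(): the state, without advancing time (a new reading comes with each control period).
- arm.grab_frame(name): name is "scene" or "top" or "wrist"; returns the picture (480x640x3 uint8, blue, green, red); there is no depth.
- arm.camera_info(name): a dict with "K" (3x3 intrinsics, pixels), "extrinsics" (4x4, takes a point from camera to world coordinates). Camera axes: x right, y down, z forward; pixel columns grow to the right and rows downward; lengths in m; the calibration is good to about 2 mm. A picture is of the moment at which its call begins: read the wrist's pose just before it. camera_info takes no time and is no camera call; for the wrist camera it gives the pose at the moment of the call.
- arm.job_done(): hands the job in; it is judged then, once.
Trained networks look in the newest picture that a camera, given by its name, has taken for a name from the list of things; names that differ only in an ending like _2 or _b are one class to them, and where a whole thing is asked for, a point or a joint stands for the part that bears it (a point fixed in the world has none). Each returns a list of dicts, best first, with "score" (0 to 1); they miss things now and then, are a little off and sometimes report something else, mostly with a low value. They report only what shows in the picture. A call takes as long as a camera call. They do not tell look-alikes from the thing itself.
- arm.find_in(camera, name): "position" ([x, y, z] in m, in world coordinates, good to about 4 mm: the middle of the surface that is visible of it).
- arm.silhouettes(camera, name): "pixels" (480x640 bool, what is visible of it).
- arm.pinpoint(camera, name): "position" ([x, y, z] in m, in world coordinates, good to about 4 mm: a listed point, or the origin of a listed thing).
The state is a dict: "t": time; "q": joint angles; "qd": joint speeds; "joint_efforts": joint torques, N m; "eef_pos": TCP position; "ee_rot": TCP orientation; "force": force on the tool from outside, world axes, zero at the start; "moment": the same for the moment, N m; "width": finger opening in m; "gripper_force": force on a finger pad.
Only numpy, scipy, OpenCV 4.12 (cv2) and the standard library are available. Lean on these libraries where they do the work, as an engineer would, in place of code of your own. Each camera call takes 0.05 s, during which the arm holds its last target. There are 200 camera calls.

### The job

Get ready to tip the steel tea ball into the mug: first set the mug upright in the middle of the round cork coaster and let go of it. Then take the round steel dish by the grip of its arched handle, lift it straight up about 10 cm, and in the air, over the place where it stood, turn it a quarter turn so that its pouring lip points at the mug, keeping the dish level all the while so that the ball stays in the middle. Finish while still holding the dish there, level and still; leave the other things on the worktop where they are.

Things in the scene. Friction and masses are not known exactly. Their poses are not given: they have to be found in the camera images.
- mug: Tall two-tone pottery mug, 100 mm high, loose, about 0.24 kg; round cup 82 mm across outside with an open mouth about 70 mm wide, so the wall can be pinched at the rim (inside clear at least 60 mm down). One loop handle, 28 mm thick, from 18 to 91 mm above the foot, points along the body's -y axis and reaches 77 mm from the cup's axis. The origin is on the underside, 17.5 mm off the cup's axis towards the handle; z up.
- mug_rim (a point): Centre of the mug's mouth, on the cup's axis at rim height, 100 mm above its foot (axes as the mug).
- mug_foot (a point): Centre of the mug's foot, on the cup's axis at its underside (axes as the mug).
- coaster_top (a point): Centre of the top face of the round cork coaster, 110 mm across and 6 mm thick, fixed flat on the worktop. It lies about 0.25 m to the left or to the right of the dish.
- dish: Round shallow dark steel dish, 144 mm across, rim 26 mm high, loose, about 0.26 kg; its inside is a wide cone that rises 6 degrees from the middle to the rim. Origin: centre of the underside; z up; x points towards the pouring lip, y along the grip. An arched handle spans it from rim to rim along y (round wire, legs at y = +71 and -71 mm); at the start the lip points roughly away from the robot, and about at right angles to the direction of the coaster.
- dish_grip (a point): Centre of the wooden grip bar of the arched handle, 120 mm above the dish's underside, over the dish's middle. The bar is 64 mm long (dish y), 14 mm wide (dish x), 20 mm high (axes as the dish); nothing is beside it, and the ball's top lies 64 mm below the bar's underside.
- dish_lip (a point): Tip of the pouring lip, a tapering tongue, 46 to 34 mm wide, at the rim, 101 mm from the dish's middle along its x and 28 mm above its underside (axes as the dish).
- dish_well (a point): Lowest point of the dish's inside, in the middle, 10 mm above its underside (axes as the dish).
- tea_ball: Closed smooth steel tea ball, 36 mm in diameter, 45 g, lying loose in the middle of the dish. Origin: its centre, about 18 mm above the dish's well; it rolls, so its axes mean nothing.
- lemon: Lemon 78x55x56 mm, bystander. Origin under its middle.
- shaker: Glass shaker 44 mm across, 90 mm high, bystander. Origin under its middle.
- lime: Lime 52x45x45 mm, bystander. Origin under its middle.
- garlic: Garlic bulb 48x50x51 mm, bystander. Origin under its middle.
- matchbox: Flat matchbox 65x110x22 mm, bystander. Origin under its middle.
- teaspoon: Teaspoon 139x30x10 mm, bystander. Origin under its middle.
Not all that is in view belongs to the job. Leave any blue look-alike of the mug alone.

How it is judged:
By the outcome, as a careful person would: the job done as asked, in the order asked, and still so for the second after the job is handed in, while the arm keeps its last pose, push and grip.
It also fails if it takes over 54 s, if anything falls off the work surface, if the arm or the gripper's body presses on something with over 40 N, if the wrist force passes 120 N, or if a joint passes its speed limit or range.

## Working session

There is one attempt and no reset: what is moved stays moved. The work goes in short steps, Python scripts to look and compute and a tool call to move; the robot and the scene stay as the last step left them, time stands still between calls to the robot, and variables do not carry over. Pictures are saved under pics/ and viewed, at most 10 in all, crops included, and the job is handed in when it is done.

Besides the shell and the picture viewer there is one more tool, called after ">>>" as name(argument=value, ...) on one line, values as JSON. move_arm: Moves the arm, as the interface text tells. Its arguments: {"type":"object","properties":{"increments":{"type":"array"},"force":{"type":"number"}},"required":["increments"]}

```bash
mkdir -p pics; python3 - <<'E'
from station import arm
import cv2,numpy as np
np.set_printoptions(precision=4,suppress=True)
s=arm.get_state();print(s['t'],s['eef_pos'],s['ee_rot'],s['width'])
for c in ["scene","top"]:
    cv2.imwrite(f"pics/{c}0.png",arm.grab_frame(c))
    print(c,np.array(arm.camera_info(c)["extrinsics"])[:3,3])
    for n in ["mug","mug_rim","mug_foot","coaster_top","dish","dish_grip","dish_lip"]:
        for d in arm.pinpoint(c,n)[:3]: print(n,np.array(d['position']),round(d['score'],2))
E
```

```text
0.0 [ 0.2024 -0.6435  0.2912] [ 3.1399 -0.0002 -2.8369] 0.08767948194091219
scene [-0.5942  0.59    1.0569]
mug [ 0.4647 -0.6572 -0.0003] 0.98
mug [ 0.432  -0.2775  0.0023] 0.68
mug [0.4379 0.0314 0.0092] 0.41
mug_rim [ 0.4623 -0.6702  0.0992] 0.66
mug_rim [0.7083 0.0289 0.0022] 0.52
mug_rim [ 0.417  -0.2686  0.1015] 0.4
mug_foot [ 0.4629 -0.6726  0.0024] 0.83
mug_foot [ 0.605   0.4285 -0.0014] 0.64
mug_foot [ 0.4222 -0.2716 -0.0029] 0.56
coaster_top [0.4613 0.2797 0.0042] 0.85
dish [0.4309 0.0348 0.0052] 0.59
dish_grip [0.4363 0.0319 0.1206] 0.62
dish_lip [0.5329 0.0065 0.0268] 0.92
top [ 0.4704 -0.0814  1.5903]
mug [ 0.4297 -0.2828 -0.0007] 0.96
mug [ 0.4657 -0.6563  0.0007] 0.85
mug_rim [ 0.4584 -0.6752  0.0949] 0.87
mug_rim [ 0.4193 -0.2738  0.1006] 0.75
mug_foot [ 0.4584 -0.67    0.0035] 0.92
mug_foot [ 0.4247 -0.2722 -0.0013] 0.73
mug_foot [0.4596 0.2761 0.0029] 0.44
coaster_top [0.4624 0.2778 0.0072] 0.76
dish [0.4313 0.0283 0.0002] 0.76
dish [0.5322 0.0032 0.0268] 0.74
dish_grip [0.4379 0.0294 0.1224] 0.85
dish_lip [0.5323 0.0017 0.0265] 0.89
dish_lip [0.4346 0.0345 0.0285] 0.52
```

View pics/scene0.png

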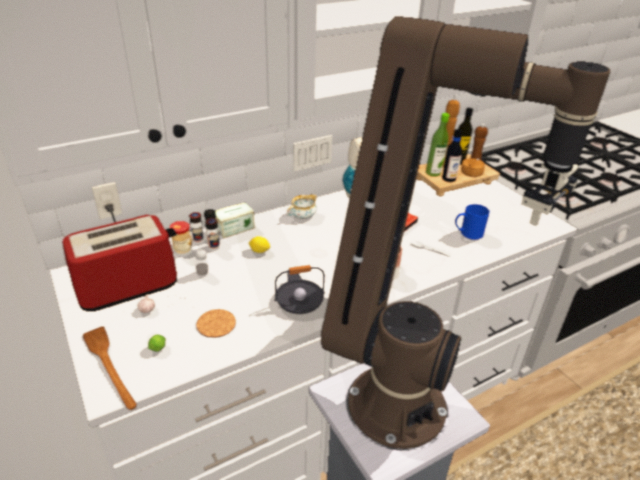

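View pics/top0.png

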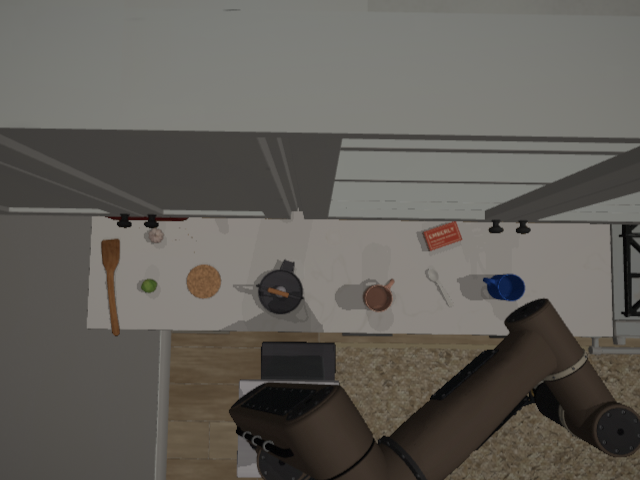

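The top view shows the brown mug at about (378,297) with its handle pointing up-right, and the blue look-alike at (505,287). The coaster is at (204,281) and the dish at (280,292), with its lip at (287,267). These agree with the network fixes and the given heights. I'm moving above the mug's wall on the side opposite the handle, keeping the yaw.

>>> move_arm(increments=[{"dx":-0.0267,"dy":0.0272,"jaw":0.3},{"dx":-0.0267,"dy":0.0272,"jaw":0.3},{"dx":-0.0267,"dy":0.0272,"jaw":0.3},{"dx":-0.0267,"dy":0.0272,"jaw":0.3},{"dx":-0.0267,"dy":0.0272,"jaw":0.3},{"dx":-0.0267,"dy":0.0272,"jaw":0.3},{"dx":-0.0267,"dy":0.0272,"jaw":0.3},{"dx":-0.0267,"dy":0.0272,"jaw":0.3},{"dx":-0.0267,"dy":0.0272,"jaw":0.3},{"dx":-0.0267,"dy":0.0272,"jaw":0.3},{"dx":-0.0267,"dy":0.0272,"jaw":0.3},{"dx":-0.0267,"dy":0.0272,"jaw":0.3}])

```text
$.increments[0]: bad value
```

```bash
cat >h.py <<'E'
from station import arm
import cv2,numpy as np
from scipy.spatial.transform import Rotation as Rn
np.set_printoptions(precision=4,suppress=True)
def st():
    s=arm.get_state();print('t',round(s['t'],2),'p',np.array(s['eef_pos']),'rpy',np.array(s['ee_rot']),'w',round(s['width'],4),'F',np.array(s['force']),'g',round(s['gripper_force'],1),'q',np.array(s['q']));return s
def look(c,names,k=2):
    for n in names:
        for d in arm.pinpoint(c,n)[:k]: print(c,n,np.array(d['position']),round(d['score'],2))
def delta(s,target):  # tool-frame shift to bring TCP to target
    return Rn.from_euler('xyz',s['ee_rot']).inv().apply(np.array(target)-s['eef_pos'])
E
python3 - <<'E'
from h import *
s=st();cv2.imwrite("pics/w1.png",arm.grab_frame("wrist"))
look("wrist",["mug_rim","mug_foot","mug"])
E
```

```text
t 0.8 p [ 0.2026 -0.6439  0.2922] rpy [ 3.1416  0.     -2.8368] w 0.0874 F [-0.5007 -0.4551 -0.229 ] g 0.0 q [-0.9779  0.3586  0.0119 -0.     -1.2241 -0.2881]
wrist mug_foot [ 0.4644 -0.6756  0.    ] 0.98
wrist mug [ 0.4673 -0.6551 -0.0006] 0.73
```

View pics/w1.png

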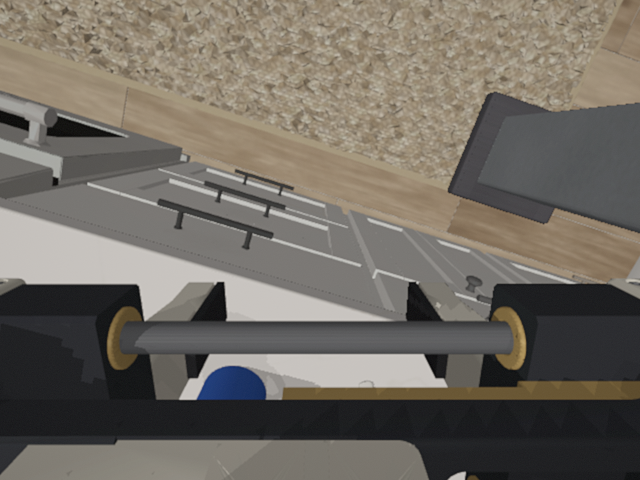

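The move was refused, probably because each row needs every field, so the wrist view is still from the start pose: floor and cabinet front, with the blue mug at about (235,383).

>>> move_arm(increments=[{"dx":-0.0267,"dy":0.0272,"dz":0,"twist":0,"jaw":0.3},{"dx":-0.0267,"dy":0.0272,"dz":0,"twist":0,"jaw":0.3},{"dx":-0.0267,"dy":0.0272,"dz":0,"twist":0,"jaw":0.3},{"dx":-0.0267,"dy":0.0272,"dz":0,"twist":0,"jaw":0.3},{"dx":-0.0267,"dy":0.0272,"dz":0,"twist":0,"jaw":0.3},{"dx":-0.0267,"dy":0.0272,"dz":0,"twist":0,"jaw":0.3},{"dx":-0.0267,"dy":0.0272,"dz":0,"twist":0,"jaw":0.3},{"dx":-0.0267,"dy":0.0272,"dz":0,"twist":0,"jaw":0.3},{"dx":-0.0267,"dy":0.0272,"dz":0,"twist":0,"jaw":0.3},{"dx":-0.0267,"dy":0.0272,"dz":0,"twist":0,"jaw":0.3},{"dx":-0.0267,"dy":0.0272,"dz":0,"twist":0,"jaw":0.3},{"dx":-0.0267,"dy":0.0272,"dz":0,"twist":0,"jaw":0.3}])

```text
t: 2.0
eef_pos: [0.4107, -0.2346, 0.2926]
ee_rot: [-3.141, 0.001, -2.837]
force: [0.6, -0.5, -0.1]
width: 0.0569
gripper_force: 0.0
```

```bash
python3 - <<'E'
from h import *
s=st();cv2.imwrite("pics/w2.png",arm.grab_frame("wrist"))
look("wrist",["mug_rim","mug_foot","mug"])
look("top",["mug_rim"],1)
E
```

```text
t 2.0 p [ 0.4107 -0.2346  0.2926] rpy [-3.1411  0.001  -2.8368] w 0.0569 F [ 0.557  -0.5434 -0.0805] g 0.0 q [-0.1015  0.0191 -0.4156  0.0001 -1.135  -1.1646]
wrist mug_rim [ 0.4193 -0.2729  0.1006] 0.95
wrist mug_foot [ 0.4194 -0.2723 -0.001 ] 0.78
wrist mug [ 0.433  -0.281   0.0018] 0.56
top mug_rim [ 0.4584 -0.6752  0.0949] 0.87
```

View pics/w2.png

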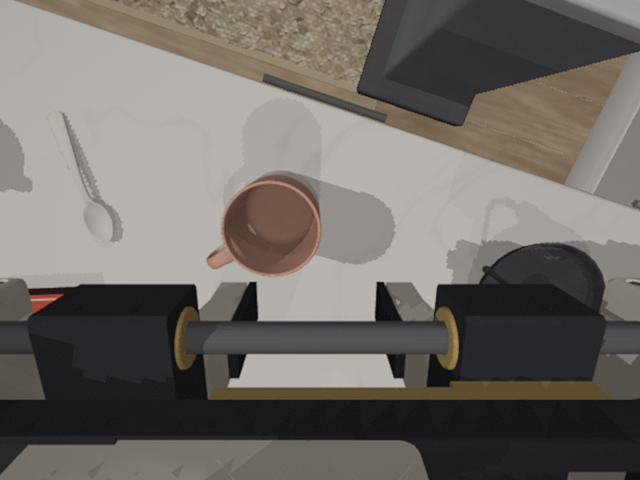

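The wrist view shows the brown mug's mouth centred at about (271,225), with its handle at (217,260). Its right wall, at (320,228), lies on the gripper's centre column. This agrees with the fix of (0.4195,-0.2725). I'm descending over the wall and pinching it.

>>> move_arm(increments=[{"dx":0.003,"dy":-0.001,"dz":0.025,"twist":0,"jaw":0.3},{"dx":0,"dy":0,"dz":0.035,"twist":0,"jaw":0.3},{"dx":0,"dy":0,"dz":0.035,"twist":0,"jaw":0.3},{"dx":0,"dy":0,"dz":0.03,"twist":0,"jaw":0.3},{"dx":0,"dy":0,"dz":0.025,"twist":0,"jaw":0.3},{"dx":0,"dy":0,"dz":0.02,"twist":0,"jaw":0.3},{"dx":0,"dy":0,"dz":0,"twist":0,"jaw":0.3},{"dx":0,"dy":0,"dz":0,"twist":0,"jaw":-0.2},{"dx":0,"dy":0,"dz":0,"twist":0,"jaw":-0.5},{"dx":0,"dy":0,"dz":0,"twist":0,"jaw":-0.7},{"dx":0,"dy":0,"dz":0,"twist":0,"jaw":-1},{"dx":0,"dy":0,"dz":0,"twist":0,"jaw":-1}], force=25)

```text
t: 3.25
eef_pos: [0.4082, -0.2384, 0.1233]
ee_rot: [-3.141, 0.002, -2.837]
force: [-0.6, -0.1, -0.8]
width: 0.0291
gripper_force: 0.0
```

>>> move_arm(increments=[{"dx":0,"dy":0,"dz":0,"twist":0,"jaw":-1},{"dx":0,"dy":0,"dz":0,"twist":0,"jaw":-1},{"dx":0,"dy":0,"dz":0,"twist":0,"jaw":-1},{"dx":0,"dy":0,"dz":0,"twist":0,"jaw":-1},{"dx":0,"dy":0,"dz":0,"twist":0,"jaw":-1},{"dx":0,"dy":0,"dz":0,"twist":0,"jaw":-1}])

```text
t: 3.75
eef_pos: [0.4083, -0.2382, 0.1225]
ee_rot: [-3.141, 0.001, -2.836]
force: [1.2, 1.3, 3.4]
width: 0.0065
gripper_force: 25.6
```

>>> move_arm(increments=[{"dx":0,"dy":0,"dz":-0.005,"twist":0,"jaw":-1},{"dx":0,"dy":0,"dz":-0.01,"twist":0,"jaw":-1},{"dx":0,"dy":0,"dz":-0.02,"twist":0,"jaw":-1},{"dx":0,"dy":0,"dz":-0.025,"twist":0,"jaw":-1},{"dx":0,"dy":0,"dz":-0.025,"twist":0,"jaw":-1},{"dx":0,"dy":0,"dz":-0.025,"twist":0,"jaw":-1},{"dx":0,"dy":0,"dz":-0.025,"twist":0,"jaw":-1},{"dx":0,"dy":0,"dz":-0.025,"twist":0,"jaw":-1},{"dx":0,"dy":0,"dz":-0.025,"twist":0,"jaw":-1},{"dx":0,"dy":0,"dz":-0.015,"twist":0,"jaw":-1},{"dx":0,"dy":0,"dz":-0.01,"twist":0,"jaw":-1},{"dx":0,"dy":0,"dz":0,"twist":0,"jaw":-1}])

```text
t: 4.75
eef_pos: [0.4078, -0.2383, 0.3337]
ee_rot: [-3.141, 0.002, -2.837]
force: [0.4, -0.6, -3.0]
width: 0.0064
gripper_force: 25.3
```

```bash
python3 - <<'E'
from h import *
s=st()
for c in ["wrist","scene"]:
    arm.grab_frame(c); look(c,["mug_rim","mug_foot"],3)
arm.grab_frame("top"); look("top",["coaster_top","mug_rim","mug_foot"],3)
E
```

```text
t 4.75 p [ 0.4078 -0.2383  0.3337] rpy [-3.1407  0.0018 -2.8369] w 0.0064 F [ 0.4407 -0.5601 -2.9961] g 25.3 q [-0.1107 -0.0104 -0.3495  0.0001 -1.2296 -1.1555]
wrist mug_foot [ 0.416  -0.2777  0.2113] 0.92
scene mug_rim [ 0.4613 -0.6703  0.0958] 0.77
scene mug_foot [ 0.4615 -0.674   0.0038] 0.89
top coaster_top [0.4637 0.2776 0.0077] 0.79
top coaster_top [ 0.4532 -0.4837 -0.0017] 0.7
top mug_rim [ 0.4589 -0.6718  0.0955] 0.83
top mug_foot [ 0.4629 -0.6708 -0.0018] 0.91
```

>>> move_arm(increments=[{"dx":-0.0047,"dy":0.0115,"dz":0,"twist":0,"jaw":-1},{"dx":-0.007,"dy":0.0172,"dz":0,"twist":0,"jaw":-1},{"dx":-0.0093,"dy":0.0229,"dz":0,"twist":0,"jaw":-1},{"dx":-0.0093,"dy":0.0229,"dz":0,"twist":0,"jaw":-1},{"dx":-0.0093,"dy":0.0229,"dz":0,"twist":0,"jaw":-1},{"dx":-0.0093,"dy":0.0229,"dz":0,"twist":0,"jaw":-1},{"dx":-0.0093,"dy":0.0229,"dz":0,"twist":0,"jaw":-1},{"dx":-0.0093,"dy":0.0229,"dz":0,"twist":0,"jaw":-1},{"dx":-0.0093,"dy":0.0229,"dz":0,"twist":0,"jaw":-1},{"dx":-0.0093,"dy":0.0229,"dz":0,"twist":0,"jaw":-1},{"dx":-0.0093,"dy":0.0229,"dz":0,"twist":0,"jaw":-1},{"dx":-0.0093,"dy":0.0229,"dz":0,"twist":0,"jaw":-1}])

```text
t: 6.25
eef_pos: [0.4301, 0.0403, 0.3322]
ee_rot: [3.141, 0.0, -2.837]
force: [-1.1, 0.1, -3.0]
width: 0.0063
gripper_force: 27.8
```

>>> move_arm(increments=[{"dx":-0.0093,"dy":0.0229,"dz":0,"twist":0,"jaw":-1},{"dx":-0.0093,"dy":0.0229,"dz":0,"twist":0,"jaw":-1},{"dx":-0.0093,"dy":0.0229,"dz":0,"twist":0,"jaw":-1},{"dx":-0.0093,"dy":0.0229,"dz":0,"twist":0,"jaw":-1},{"dx":-0.0093,"dy":0.0229,"dz":0,"twist":0,"jaw":-1},{"dx":-0.0093,"dy":0.0229,"dz":0,"twist":0,"jaw":-1},{"dx":-0.0093,"dy":0.0229,"dz":0,"twist":0,"jaw":-1},{"dx":-0.0093,"dy":0.0229,"dz":0,"twist":0,"jaw":-1},{"dx":-0.0093,"dy":0.0229,"dz":0,"twist":0,"jaw":-1},{"dx":-0.0093,"dy":0.0229,"dz":0,"twist":0,"jaw":-1},{"dx":-0.007,"dy":0.0172,"dz":0,"twist":0,"jaw":-1},{"dx":-0.0047,"dy":0.0115,"dz":0,"twist":0,"jaw":-1}])

```text
t: 7.25
eef_pos: [0.4528, 0.3181, 0.3317]
ee_rot: [-3.141, -0.0, -2.836]
force: [0.2, -0.4, -2.2]
width: 0.0059
gripper_force: 27.8
```

```bash
python3 - <<'E'
from h import *
s=st()
for c in ["wrist","scene"]:
    f=arm.grab_frame(c); cv2.imwrite(f"pics/{c}3.png",f); look(c,["mug_rim","mug_foot","coaster_top"],3)
E
```

```text
t 7.25 p [0.4528 0.3181 0.3317] rpy [-3.1413 -0.0003 -2.836 ] w 0.0059 F [ 0.1937 -0.3899 -2.1595] g 27.8 q [ 0.9663  0.1348 -0.1965  0.     -1.2399 -2.2315]
wrist mug_rim [ 0.7151  0.0283 -0.0035] 0.42
wrist mug_foot [0.4622 0.2831 0.207 ] 0.67
wrist coaster_top [0.4595 0.2816 0.0057] 0.85
scene mug_rim [ 0.4649 -0.6716  0.097 ] 0.64
scene mug_rim [0.4584 0.2805 0.3091] 0.63
scene mug_foot [ 0.4622 -0.6754  0.0027] 0.69
scene mug_foot [0.4628 0.2819 0.2058] 0.63
scene coaster_top [0.4607 0.2776 0.0029] 0.69
```

View pics/scene3.png

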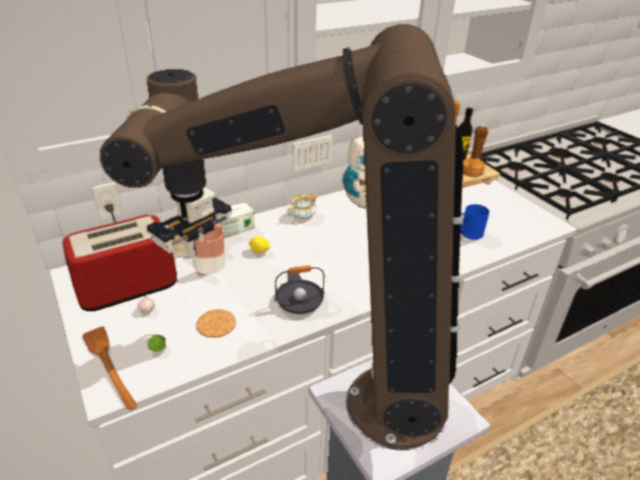

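The scene view shows the mug held upright at about (208,245) and not tilted. The coaster is at (216,322) and the dish is undisturbed at (300,293). I'm refining the coaster centre by a circle fit.

```bash
python3 - <<'E'
from h import *
for c in ["top","scene"]:
    arm.grab_frame(c); i=arm.camera_info(c); E=np.array(i["extrinsics"]);K=np.array(i["K"])
    r=arm.silhouettes(c,"coaster_top")
    if not r: print(c,"none");continue
    m=r[0]["pixels"].astype(np.uint8)
    p=max(cv2.findContours(m,0,1)[0],key=len).reshape(-1,2)
    d=np.c_[p,np.ones(len(p))]@np.linalg.inv(K).T@E[:3,:3].T
    w=E[:3,3]+d*((0.006-E[2,3])/d[:,2])[:,None]
    (x,y),R=cv2.minEnclosingCircle(w[:,:2].astype(np.float32)); A=np.c_[2*w[:,:2],np.ones(len(w))]
    s=np.linalg.lstsq(A,(w[:,:2]**2).sum(1),rcond=None)[0]
    print(c,len(r),len(p),"minenc",x,y,R,"ls",s[:2],np.sqrt(s[2]+s[:2]@s[:2]))
E
```

```text
top 1 87 minenc 0.4634776711463928 0.2751395106315613 0.055800147354602814 ls [0.4623 0.2666] 0.04496414289421217
scene 2 96 minenc 0.4621160328388214 0.2808537185192108 0.05641963705420494 ls [0.4624 0.2808] 0.05391423959930742
```

>>> move_arm(increments=[{"dx":0,"dy":-0.0015,"dz":0.01,"twist":0,"jaw":-1},{"dx":0,"dy":0,"dz":0.02,"twist":0,"jaw":-1},{"dx":0,"dy":0,"dz":0.025,"twist":0,"jaw":-1},{"dx":0,"dy":0,"dz":0.025,"twist":0,"jaw":-1},{"dx":0,"dy":0,"dz":0.025,"twist":0,"jaw":-1},{"dx":0,"dy":0,"dz":0.025,"twist":0,"jaw":-1},{"dx":0,"dy":0,"dz":0.025,"twist":0,"jaw":-1},{"dx":0,"dy":0,"dz":0.02,"twist":0,"jaw":-1},{"dx":0,"dy":0,"dz":0.013,"twist":0,"jaw":-1},{"dx":0,"dy":0,"dz":0.008,"twist":0,"jaw":-1},{"dx":0,"dy":0,"dz":0.004,"twist":0,"jaw":-1},{"dx":0,"dy":0,"dz":0,"twist":0,"jaw":-1}])

```text
t: 8.85
eef_pos: [0.4531, 0.3146, 0.1315]
ee_rot: [-3.141, -0.001, -2.837]
force: [-0.1, 0.1, -2.1]
width: 0.0062
gripper_force: 28.5
```

```bash
python3 - <<'E'
from h import *
s=st()
for c in ["wrist","scene"]:
    f=arm.grab_frame(c); cv2.imwrite(f"pics/{c}4.png",f); look(c,["mug_rim","mug_foot","coaster_top"],3)
E
```

```text
t 8.85 p [0.4531 0.3146 0.1315] rpy [-3.1409 -0.0009 -2.8368] w 0.0062 F [-0.1034  0.1102 -2.1031] g 28.5 q [ 0.9621  0.3181 -0.4626  0.     -0.7911 -2.2281]
wrist mug_foot [0.4617 0.2801 0.006 ] 0.58
scene mug_rim [0.4582 0.2837 0.111 ] 0.85
scene mug_rim [ 0.462  -0.673   0.0973] 0.71
scene mug_foot [0.4636 0.2802 0.0065] 0.76
scene mug_foot [ 0.4627 -0.6717  0.0007] 0.62
scene coaster_top [0.4721 0.2763 0.0104] 0.41
```

Well centred at (0.4626,0.280). I'm lowering the last few millimetres.

>>> move_arm(increments=[{"dx":0,"dy":0,"dz":0.0015,"twist":0,"jaw":-1},{"dx":0,"dy":0,"dz":0.0015,"twist":0,"jaw":-1},{"dx":0,"dy":0,"dz":0,"twist":0,"jaw":-1}])

```text
t: 9.5
eef_pos: [0.4533, 0.3151, 0.1293]
ee_rot: [3.141, 0.001, -2.837]
force: [-0.1, -0.2, 0.3]
width: 0.0063
gripper_force: 28.4
```

>>> move_arm(increments=[{"dx":0,"dy":0,"dz":0.0005,"twist":0,"jaw":-0.9},{"dx":0,"dy":0,"dz":0,"twist":0,"jaw":-0.6},{"dx":0,"dy":0,"dz":0,"twist":0,"jaw":0},{"dx":0,"dy":0,"dz":0,"twist":0,"jaw":0},{"dx":0,"dy":0,"dz":0,"twist":0,"jaw":0},{"dx":0,"dy":0,"dz":0,"twist":0,"jaw":0},{"dx":0,"dy":0,"dz":0,"twist":0,"jaw":0},{"dx":0,"dy":0,"dz":0,"twist":0,"jaw":0}])

```text
t: 10.17
eef_pos: [0.4532, 0.3148, 0.1286]
ee_rot: [-3.142, -0.0, -2.837]
force: [0.3, 0.0, 0.9]
width: 0.0424
gripper_force: 0.0
```

>>> move_arm(increments=[{"dx":0,"dy":0,"dz":-0.01,"twist":0,"jaw":0},{"dx":0,"dy":0,"dz":-0.02,"twist":0,"jaw":0},{"dx":0,"dy":0,"dz":-0.03,"twist":0,"jaw":0},{"dx":0,"dy":0,"dz":-0.03,"twist":0,"jaw":0},{"dx":0,"dy":0,"dz":-0.03,"twist":0,"jaw":0},{"dx":0,"dy":0,"dz":-0.03,"twist":0,"jaw":0},{"dx":0,"dy":0,"dz":-0.02,"twist":0,"jaw":0},{"dx":0,"dy":0,"dz":0,"twist":0,"jaw":0}])

```text
t: 10.83
eef_pos: [0.4546, 0.3159, 0.3048]
ee_rot: [3.138, 0.008, -2.836]
force: [0.8, 0.7, -0.1]
width: 0.0437
gripper_force: 0.0
```

```bash
python3 - <<'E'
from h import *
s=st()
for c in ["wrist","scene","top"]:
    f=arm.grab_frame(c); cv2.imwrite(f"pics/{c}5.png",f); look(c,["mug","mug_rim","mug_foot","coaster_top","dish","dish_grip","dish_lip"],2)
E
```

```text
t 10.83 p [0.4546 0.3159 0.3048] rpy [ 3.1377  0.0077 -2.8361] w 0.0437 F [ 0.777   0.6928 -0.1356] g 0.0 q [ 0.9622  0.1466 -0.2453  0.0018 -1.1704 -2.2281]
wrist mug [0.4724 0.268  0.0071] 0.91
wrist mug_rim [0.4614 0.2791 0.1075] 0.86
wrist mug_foot [0.4641 0.2806 0.0042] 0.62
wrist dish [0.4326 0.0318 0.0029] 0.81
wrist dish_lip [0.5359 0.0019 0.0282] 0.95
scene mug [ 0.4664 -0.6576 -0.0002] 0.85
scene mug [0.476  0.2723 0.0083] 0.62
scene mug_rim [0.4598 0.2824 0.1058] 0.9
scene mug_rim [ 0.4625 -0.6687  0.0975] 0.84
scene mug_foot [0.4646 0.2796 0.0061] 0.93
scene mug_foot [ 0.4627 -0.6704  0.0017] 0.69
scene coaster_top [0.7103 0.0284 0.0029] 0.69
scene coaster_top [0.4603 0.2823 0.0046] 0.68
scene dish [0.4281 0.0337 0.0038] 0.86
scene dish [0.4352 0.029  0.1202] 0.29
scene dish_grip [0.4346 0.0328 0.1197] 0.66
scene dish_grip [0.7118 0.0297 0.0016] 0.38
scene dish_lip [0.5324 0.0078 0.0287] 0.77
top mug [ 0.468  -0.6577  0.0034] 0.91
top mug [0.4695 0.2649 0.004 ] 0.85
top mug_rim [0.4623 0.2788 0.1049] 0.97
top mug_rim [ 0.4584 -0.6733  0.0935] 0.84
top mug_foot [0.4657 0.2795 0.0045] 0.74
top mug_foot [ 0.4577 -0.6741  0.0006] 0.56
top coaster_top [0.4607 0.2765 0.0073] 0.56
top dish [ 0.4331  0.0315 -0.0009] 0.96
top dish [0.4642 0.2804 0.0025] 0.2
top dish_grip [0.4392 0.0266 0.123 ] 0.86
top dish_lip [0.4336 0.0331 0.0006] 0.72
top dish_lip [0.5322 0.0035 0.0278] 0.58
```

View pics/wrist5.png

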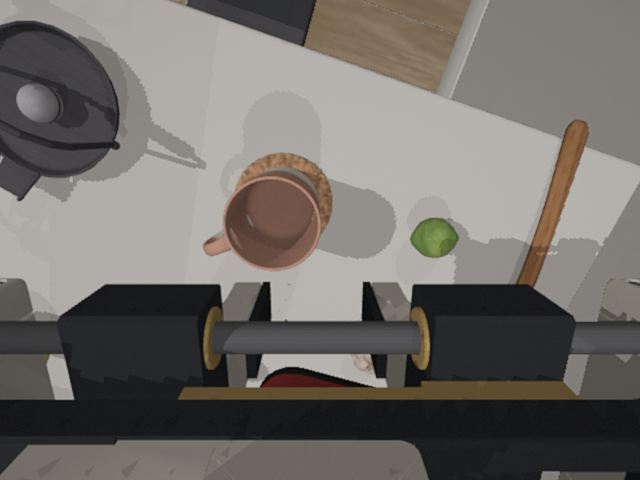

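The mug stands upright at about (271,222), concentric with the coaster apart from parallax, and the lime, spatula and dish are untouched. Next I go above the dish grip, aligning to the lip at about -15°, which is a yaw of -1.836.

>>> move_arm(increments=[{"dx":0.0053,"dy":-0.0133,"dz":0,"twist":0,"jaw":0.3},{"dx":0.0105,"dy":-0.0266,"dz":0,"twist":0,"jaw":0.3},{"dx":0.0105,"dy":-0.0266,"dz":0,"twist":0,"jaw":0.3},{"dx":0.0105,"dy":-0.0266,"dz":0,"twist":0,"jaw":0.3},{"dx":0.0105,"dy":-0.0266,"dz":0,"twist":0,"jaw":0.3},{"dx":0.0105,"dy":-0.0266,"dz":0,"twist":0,"jaw":0.3},{"dx":0.0105,"dy":-0.0266,"dz":0,"twist":0,"jaw":0.3},{"dx":0.0105,"dy":-0.0266,"dz":0,"twist":0,"jaw":0.3},{"dx":0.0105,"dy":-0.0266,"dz":0,"twist":0,"jaw":0.3},{"dx":0.0105,"dy":-0.0266,"dz":0,"twist":0,"jaw":0.3},{"dx":0.0053,"dy":-0.0133,"dz":0,"twist":0,"jaw":0.3},{"dx":0,"dy":0,"dz":0,"twist":0,"jaw":0.3}])

```text
t: 13.03
eef_pos: [0.4318, 0.0269, 0.2988]
ee_rot: [3.142, 0.0, -2.839]
force: [0.2, 0.1, 0.2]
width: 0.057
gripper_force: 0.0
```

>>> move_arm(increments=[{"dx":0,"dy":0,"dz":0,"twist":-0.1,"jaw":0.3},{"dx":0,"dy":0,"dz":0,"twist":-0.1,"jaw":0.3},{"dx":0,"dy":0,"dz":0,"twist":-0.1,"jaw":0.3},{"dx":0,"dy":0,"dz":0,"twist":-0.1,"jaw":0.3},{"dx":0,"dy":0,"dz":0,"twist":-0.1,"jaw":0.3},{"dx":0,"dy":0,"dz":0,"twist":-0.1,"jaw":0.3},{"dx":0,"dy":0,"dz":0,"twist":-0.1,"jaw":0.3},{"dx":0,"dy":0,"dz":0,"twist":-0.1,"jaw":0.3},{"dx":0,"dy":0,"dz":0,"twist":-0.1,"jaw":0.3},{"dx":0,"dy":0,"dz":0,"twist":-0.1,"jaw":0.3},{"dx":0,"dy":0,"dz":0,"twist":0,"jaw":0.3},{"dx":0,"dy":0,"dz":0,"twist":0,"jaw":0.3}])

```text
t: 14.03
eef_pos: [0.4327, 0.0297, 0.2987]
ee_rot: [-3.142, 0.0, -1.84]
force: [0.2, -0.5, -0.2]
width: 0.0569
gripper_force: 0.0
```

```bash
python3 - <<'E'
from h import *
s=st()
f=arm.grab_frame("wrist"); cv2.imwrite("pics/wrist6.png",f); look("wrist",["dish","dish_grip","dish_lip","dish_well","tea_ball"],2)
E
```

```text
t 14.03 p [0.4327 0.0297 0.2987] rpy [-3.1415  0.0001 -1.8397] w 0.0569 F [ 0.2129 -0.4659 -0.1909] g 0.0 q [ 0.5266 -0.0577 -0.4759 -0.     -1.1525 -0.7955]
wrist dish [ 0.4363  0.0339 -0.0025] 0.79
wrist dish [0.4349 0.0325 0.1207] 0.47
wrist dish_grip [0.4385 0.0323 0.1224] 0.69
wrist dish_lip [0.533 0.01  0.029] 0.82
wrist dish_well [0.4347 0.0301 0.0081] 0.8
wrist tea_ball [0.4324 0.0314 0.0259] 0.65
```

View pics/wrist6.png

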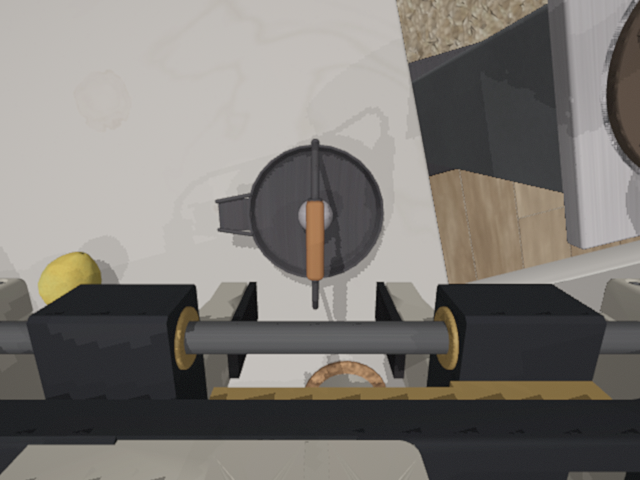

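The view shows the bar from (315,201) to (315,280), upright in the picture, so the yaw matches. The lip is at (235,214), and the ball is in the middle at (315,215). I'm segmenting the bar to get its exact centre and angle.

```bash
python3 - <<'E'
from h import *
f=cv2.imread("pics/wrist6.png"); i=arm.camera_info("wrist");E=np.array(i["extrinsics"]);K=np.array(i["K"])
h=cv2.cvtColor(f,cv2.COLOR_BGR2HSV); m=((h[...,0]<20)&(h[...,1]>110)&(h[...,2]>60)).astype(np.uint8); m[:,:290]=0;m[:,340:]=0;m[290:]=0;m[:190]=0
print(m.sum()); r=cv2.minAreaRect(cv2.findNonZero(m)); print(r)
def gr(p,z):
    d=E[:3,:3]@np.linalg.inv(K)@[p[0],p[1],1]; return E[:3,3]+d*((z-E[2,3])/d[2])
b=cv2.boxPoints(r); w=np.array([gr(p,0.13) for p in b]); print(w[:,:2], w.mean(0)); 
e=[np.linalg.norm(w[k]-w[(k+1)%4]) for k in range(4)]; print(np.array(e)); k=int(np.argmax(e[:2])); v=w[k]-w[k+1]; print("bar angle deg",np.degrees(np.arctan2(v[1],v[0])))
s=st(); print("tool delta to centre",delta(s,[*w.mean(0)[:2],0.167]),"tool x deg",np.degrees(s['ee_rot'][2]))
E
```

```text
1331
((314.5, 240.5), (79.0, 17.0), 90.0)
[[ 0.4318 -0.0028]
 [ 0.4197  0.0005]
 [ 0.4359  0.0611]
 [ 0.4488  0.0575]] [0.434  0.0291 0.13  ]
[0.0125 0.0627 0.0134 0.0627]
bar angle deg -104.96047211271404
t 14.33 p [0.4328 0.0296 0.2987] rpy [-3.1416  0.     -1.838 ] w 0.0571 F [-0.48   -0.2812 -0.6927] g 0.0 q [ 0.5262 -0.0575 -0.4758 -0.     -1.1525 -0.7934]
tool delta to centre [ 0.0002 -0.0014  0.1317] tool x deg -105.30683854549599
```

>>> move_arm(increments=[{"dx":0,"dy":-0.0013,"dz":0.01,"twist":0,"jaw":0.3},{"dx":0,"dy":0,"dz":0.02,"twist":0,"jaw":0.3},{"dx":0,"dy":0,"dz":0.025,"twist":0,"jaw":0.3},{"dx":0,"dy":0,"dz":0.025,"twist":0,"jaw":0.3},{"dx":0,"dy":0,"dz":0.02,"twist":0,"jaw":0.3},{"dx":0,"dy":0,"dz":0.015,"twist":0,"jaw":0.3},{"dx":0,"dy":0,"dz":0.01,"twist":0,"jaw":0.3},{"dx":0,"dy":0,"dz":0.007,"twist":0,"jaw":0.3},{"dx":0,"dy":0,"dz":0,"twist":0,"jaw":0.1},{"dx":0,"dy":0,"dz":0,"twist":0,"jaw":-0.1},{"dx":0,"dy":0,"dz":0,"twist":0,"jaw":-0.3},{"dx":0,"dy":0,"dz":0,"twist":0,"jaw":-0.4}], force=40)

```text
t: 15.33
eef_pos: [0.4344, 0.0294, 0.1673]
ee_rot: [-3.141, 0.001, -1.837]
force: [-0.4, 0.5, 0.0]
width: 0.0355
gripper_force: 0.0
```

>>> move_arm(increments=[{"dx":0,"dy":0,"dz":0,"twist":0,"jaw":-0.5},{"dx":0,"dy":0,"dz":0,"twist":0,"jaw":-0.57},{"dx":0,"dy":0,"dz":0,"twist":0,"jaw":-0.62},{"dx":0,"dy":0,"dz":0,"twist":0,"jaw":-0.67},{"dx":0,"dy":0,"dz":0,"twist":0,"jaw":-0.72},{"dx":0,"dy":0,"dz":0,"twist":0,"jaw":-0.8},{"dx":0,"dy":0,"dz":0,"twist":0,"jaw":-1},{"dx":0,"dy":0,"dz":0,"twist":0,"jaw":-1},{"dx":0,"dy":0,"dz":0,"twist":0,"jaw":-1},{"dx":0,"dy":0,"dz":0,"twist":0,"jaw":-1}])

```text
t: 16.17
eef_pos: [0.4339, 0.0292, 0.1668]
ee_rot: [3.141, -0.0, -1.837]
force: [-3.5, 0.3, 4.6]
width: 0.0138
gripper_force: 40.0
```

Gripped at 13.8 mm. Lifting slowly, straight up.

>>> move_arm(increments=[{"dx":0,"dy":0,"dz":-0.001,"twist":0,"jaw":-1},{"dx":0,"dy":0,"dz":-0.002,"twist":0,"jaw":-1},{"dx":0,"dy":0,"dz":-0.003,"twist":0,"jaw":-1},{"dx":0,"dy":0,"dz":-0.004,"twist":0,"jaw":-1},{"dx":0,"dy":0,"dz":-0.005,"twist":0,"jaw":-1},{"dx":0,"dy":0,"dz":-0.006,"twist":0,"jaw":-1},{"dx":0,"dy":0,"dz":-0.007,"twist":0,"jaw":-1},{"dx":0,"dy":0,"dz":-0.007,"twist":0,"jaw":-1},{"dx":0,"dy":0,"dz":-0.007,"twist":0,"jaw":-1},{"dx":0,"dy":0,"dz":-0.007,"twist":0,"jaw":-1},{"dx":0,"dy":0,"dz":-0.007,"twist":0,"jaw":-1},{"dx":0,"dy":0,"dz":-0.007,"twist":0,"jaw":-1}])

```text
t: 17.17
eef_pos: [0.434, 0.0292, 0.2305]
ee_rot: [-3.141, 0.0, -1.837]
force: [0.7, 0.1, -3.2]
width: 0.0137
gripper_force: 40.0
```

>>> move_arm(increments=[{"dx":0,"dy":0,"dz":-0.007,"twist":0,"jaw":-1},{"dx":0,"dy":0,"dz":-0.007,"twist":0,"jaw":-1},{"dx":0,"dy":0,"dz":-0.007,"twist":0,"jaw":-1},{"dx":0,"dy":0,"dz":-0.006,"twist":0,"jaw":-1},{"dx":0,"dy":0,"dz":-0.005,"twist":0,"jaw":-1},{"dx":0,"dy":0,"dz":-0.003,"twist":0,"jaw":-1},{"dx":0,"dy":0,"dz":-0.002,"twist":0,"jaw":-1},{"dx":0,"dy":0,"dz":-0.001,"twist":0,"jaw":-1},{"dx":0,"dy":0,"dz":0,"twist":0,"jaw":-1},{"dx":0,"dy":0,"dz":0,"twist":0,"jaw":-1}])

```text
t: 18.0
eef_pos: [0.4339, 0.0292, 0.2674]
ee_rot: [3.141, -0.0, -1.837]
force: [0.6, 0.2, -3.3]
width: 0.014
gripper_force: 40.0
```

```bash
python3 - <<'E'
from h import *
s=st()
for c in ["scene","wrist"]:
    f=arm.grab_frame(c); cv2.imwrite(f"pics/{c}7.png",f); look(c,["dish","dish_grip","dish_lip","dish_well","tea_ball"],1)
E
```

```text
t 18.0 p [0.4339 0.0292 0.2674] rpy [ 3.1412 -0.0002 -1.8368] w 0.014 F [ 0.5598  0.2345 -3.2705] g 40.0 q [ 0.5238 -0.0291 -0.5241 -0.0001 -1.0762 -0.7898]
scene dish [0.4318 0.0339 0.1038] 0.77
scene dish_grip [0.4337 0.0322 0.2199] 0.56
scene dish_lip [0.5311 0.0029 0.1253] 0.91
scene dish_well [0.4377 0.0349 0.1121] 0.76
scene tea_ball [0.4334 0.0331 0.1301] 0.65
wrist dish [0.4322 0.0309 0.1014] 0.77
wrist dish_grip [0.4339 0.0348 0.2221] 0.79
wrist dish_lip [0.5357 0.0076 0.1299] 0.57
wrist tea_ball [0.434  0.0306 0.1251] 0.71
```

View pics/wrist7.png

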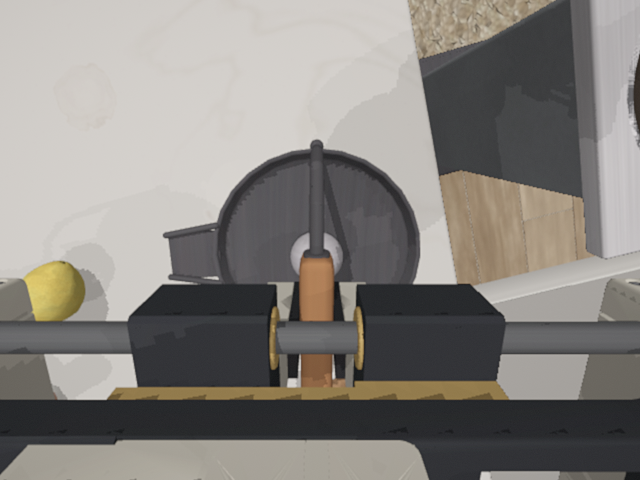

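The lift is level and the ball is centred. The required turn is from -15.1° to 83.6°, about +1.723 rad in the world and so a twist of -1.723. I'm making it gently.

>>> move_arm(increments=[{"dx":0,"dy":0,"dz":0,"twist":-0.01,"jaw":-1},{"dx":0,"dy":0,"dz":0,"twist":-0.02,"jaw":-1},{"dx":0,"dy":0,"dz":0,"twist":-0.03,"jaw":-1},{"dx":0,"dy":0,"dz":0,"twist":-0.04,"jaw":-1},{"dx":0,"dy":0,"dz":0,"twist":-0.05,"jaw":-1},{"dx":0,"dy":0,"dz":0,"twist":-0.06,"jaw":-1},{"dx":0,"dy":0,"dz":0,"twist":-0.06,"jaw":-1},{"dx":0,"dy":0,"dz":0,"twist":-0.06,"jaw":-1},{"dx":0,"dy":0,"dz":0,"twist":-0.06,"jaw":-1},{"dx":0,"dy":0,"dz":0,"twist":-0.06,"jaw":-1},{"dx":0,"dy":0,"dz":0,"twist":-0.06,"jaw":-1},{"dx":0,"dy":0,"dz":0,"twist":-0.06,"jaw":-1}])

```text
t: 19.6
eef_pos: [0.434, 0.0292, 0.2677]
ee_rot: [-3.141, 0.0, -1.263]
force: [-0.3, 0.2, -3.4]
width: 0.0135
gripper_force: 40.0
```

>>> move_arm(increments=[{"dx":0,"dy":0,"dz":0,"twist":-0.06,"jaw":-1},{"dx":0,"dy":0,"dz":0,"twist":-0.06,"jaw":-1},{"dx":0,"dy":0,"dz":0,"twist":-0.06,"jaw":-1},{"dx":0,"dy":0,"dz":0,"twist":-0.06,"jaw":-1},{"dx":0,"dy":0,"dz":0,"twist":-0.06,"jaw":-1},{"dx":0,"dy":0,"dz":0,"twist":-0.06,"jaw":-1},{"dx":0,"dy":0,"dz":0,"twist":-0.06,"jaw":-1},{"dx":0,"dy":0,"dz":0,"twist":-0.06,"jaw":-1},{"dx":0,"dy":0,"dz":0,"twist":-0.06,"jaw":-1},{"dx":0,"dy":0,"dz":0,"twist":-0.06,"jaw":-1},{"dx":0,"dy":0,"dz":0,"twist":-0.06,"jaw":-1},{"dx":0,"dy":0,"dz":0,"twist":-0.06,"jaw":-1}])

```text
t: 20.6
eef_pos: [0.434, 0.0292, 0.2677]
ee_rot: [-3.142, 0.0, -0.543]
force: [0.8, -0.6, -3.9]
width: 0.0137
gripper_force: 40.0
```

>>> move_arm(increments=[{"dx":0,"dy":0,"dz":0,"twist":-0.06,"jaw":-1},{"dx":0,"dy":0,"dz":0,"twist":-0.06,"jaw":-1},{"dx":0,"dy":0,"dz":0,"twist":-0.06,"jaw":-1},{"dx":0,"dy":0,"dz":0,"twist":-0.06,"jaw":-1},{"dx":0,"dy":0,"dz":0,"twist":-0.055,"jaw":-1},{"dx":0,"dy":0,"dz":0,"twist":-0.045,"jaw":-1},{"dx":0,"dy":0,"dz":0,"twist":-0.035,"jaw":-1},{"dx":0,"dy":0,"dz":0,"twist":-0.025,"jaw":-1},{"dx":0,"dy":0,"dz":0,"twist":-0.018,"jaw":-1},{"dx":0,"dy":0,"dz":0,"twist":-0.01,"jaw":-1},{"dx":0,"dy":0,"dz":0,"twist":-0.005,"jaw":-1},{"dx":0,"dy":0,"dz":0,"twist":0,"jaw":-1}])

```text
t: 21.6
eef_pos: [0.434, 0.0292, 0.2677]
ee_rot: [-3.142, -0.0, -0.114]
force: [0.2, 0.0, -2.2]
width: 0.0136
gripper_force: 40.0
```

```bash
python3 - <<'E'
from h import *
s=st(); print(np.degrees(s['ee_rot'][2]))
for c in ["scene","wrist","top"]:
    f=arm.grab_frame(c); cv2.imwrite(f"pics/{c}8.png",f); look(c,["dish","dish_grip","dish_lip","tea_ball"],1); look(c,["mug_rim"])
E
```

```text
t 21.6 p [0.434  0.0292 0.2677] rpy [-3.1416 -0.     -0.1136] w 0.0136 F [ 0.2203  0.0128 -2.2161] g 40.0 q [ 0.5238 -0.0293 -0.5238 -0.     -1.0762  0.9334]
-6.509575234320014
scene dish [0.4286 0.0321 0.1041] 0.82
scene dish_grip [0.4334 0.0304 0.2215] 0.81
scene dish_lip [0.4393 0.1319 0.1263] 0.82
scene tea_ball [ 0.6088  0.429  -0.0001] 0.51
scene mug_rim [0.4565 0.2827 0.1049] 0.93
scene mug_rim [0.4754 0.2726 0.0067] 0.68
wrist dish [0.431  0.0325 0.0966] 0.79
wrist dish_grip [0.4338 0.0323 0.223 ] 0.78
wrist dish_lip [0.4451 0.1321 0.1265] 0.65
wrist tea_ball [0.4287 0.0294 0.1295] 0.96
wrist mug_rim [0.4719 0.2685 0.0093] 0.2
top dish [0.4296 0.0293 0.1036] 0.89
top dish_lip [0.4309 0.0302 0.1081] 0.6
top mug_rim [ 0.4555 -0.671   0.0942] 0.97
top mug_rim [0.4634 0.2795 0.1052] 0.86
```

View pics/scene8.png

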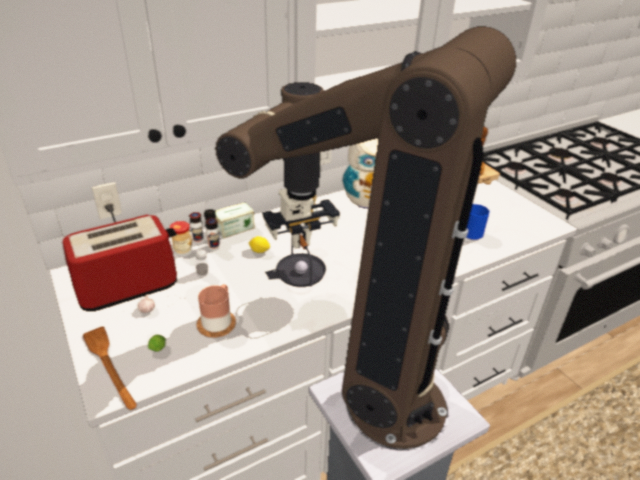

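The scene view shows the dish held level at about (300,268), its lip at (272,273) pointing at the mug at (215,310) on the coaster. The ball is in the middle. I'll let it settle, check once more, and hand in.

>>> move_arm(increments=[{"dx":0,"dy":0,"dz":0,"twist":0,"jaw":-1},{"dx":0,"dy":0,"dz":0,"twist":0,"jaw":-1},{"dx":0,"dy":0,"dz":0,"twist":0,"jaw":-1},{"dx":0,"dy":0,"dz":0,"twist":0,"jaw":-1},{"dx":0,"dy":0,"dz":0,"twist":0,"jaw":-1},{"dx":0,"dy":0,"dz":0,"twist":0,"jaw":-1},{"dx":0,"dy":0,"dz":0,"twist":0,"jaw":-1},{"dx":0,"dy":0,"dz":0,"twist":0,"jaw":-1},{"dx":0,"dy":0,"dz":0,"twist":0,"jaw":-1},{"dx":0,"dy":0,"dz":0,"twist":0,"jaw":-1},{"dx":0,"dy":0,"dz":0,"twist":0,"jaw":-1},{"dx":0,"dy":0,"dz":0,"twist":0,"jaw":-1}])

```text
t: 23.5
eef_pos: [0.434, 0.0292, 0.2677]
ee_rot: [-3.142, -0.0, -0.114]
force: [-1.7, -0.1, -3.0]
width: 0.0136
gripper_force: 40.0
```

```bash
python3 - <<'E'
from h import *
arm.grab_frame("wrist"); look("wrist",["tea_ball","dish_lip"],1)
s=st(); print(arm.job_done())
E
```

```text
wrist tea_ball [0.4278 0.0303 0.1286] 0.57
wrist dish_lip [0.4452 0.1332 0.1293] 0.76
t 23.65 p [0.434  0.0292 0.2677] rpy [ 3.1415  0.     -0.1138] w 0.0138 F [-0.8767 -0.4342 -3.875 ] g 40.0 q [ 0.5238 -0.0293 -0.5239  0.     -1.0763  0.9331]
the job is handed in; nothing more can be done
None
```

The job is handed in at 23.7 s: the mug stands upright on the coaster, centred to within a few millimetres, and the dish is held level and still 10 cm up with its lip pointing at the mug and the ball in the middle.

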